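# Draw two bearings out from under the low shelf with the drag scoop

### The job

Two ball bearings have ended up under the low clear-topped shelf. Take the long-handled drag scoop by its wooden handle, reach it in under the shelf over the bearings, lower it behind them and draw both bearings fully out in front of the shelf, without striking the shelf and without touching the bearings with the gripper. Then set the scoop down on the table, out in front of the shelf, and let go of it.

Things in the scene. Friction and masses are not known exactly. Their poses are not given: they have to be found in the camera images.
- scoop: Loose drag scoop like a hoe, 150 g: steel blade 118 wide, 30 high, 3 thick; two cheeks 45 long towards the handle, 112 apart, open below. Wooden handle 16 wide, 20 high, middle at z=34, from x=-80 to -205; grip at x=-155. Lies level on a rear foot at x=-190; neck passes 22 over it. Origin: middle of blade's lower edge, on its handle-side face; x away from handle, y along blade, z up.
- bearing_a: Ball bearing, steel ring 40 in diameter, 12 high, 90 g, lying flat on the table wholly under the shelf. Origin: centre of its underside, z up. Its near edge lies only 5 to 30 behind the shelf's front edge.
- bearing_b: The second, identical ball bearing, lying beside the first, centres 45 to 55 apart, the pair side by side along the shelf's front edge; both fit together between the scoop's cheeks. (Keep clear of the big infeed turntable at the right, rim and vials 150 to 240 above the table.)
- shelf: Low fixed shelf: clear plastic top 270 wide, 140 deep, upper face at 95, four corner posts. Clear height 85, clear width 246 between posts; parts up to 70 tall stand on it. Origin: middle of front edge, at table height. x points in under the shelf (outside: x below 0), y along the front edge to the left, z up. A 12 high lip on the table's near edge is 220 to 280 in front.

How it is judged:
By the outcome, as a careful person would: the job done as asked, in the order asked, and still so for the second after the job is handed in, with the robot touching nothing.
It also fails if it takes over 42 s, if anything falls off the work surface, if the arm or the gripper's body presses on something with over 40 N, if the wrist force passes 120 N, or if a joint passes its speed limit or range.

### The arm

A 6-joint arm with a two-finger parallel gripper is mounted at the origin on a cart in front of the work surface, level with it; the furniture and walls round the work are solid. World frame = base frame: x ahead of the robot, y to its left, z up, the work surface at z = 0. Lengths are in mm, angles in rad, forces in N, time in s.
With the tool pointing down it reaches from about 250 to 800 mm from the base axis. Payload 8.5 kg.
Tool frame: the origin (TCP) lies at the very end of the fingers, on their centre line; the grasp point (between the pads) lies 19 mm behind it; z points along the fingers, y is the direction in which the jaws open and shut (so a half turn about z gives the same grasp; the last joint's range is limited). The gripper opens to 85 mm and grips with 20 to 120 N. Pads are 22 mm wide; open, the fingers measure 114 mm over their backs; the gripper's body (76 mm by 85 mm) begins 54 mm behind the grasp point. The pads swing forward as they close: fully open they stand 13 mm farther back than shut.
Start: joints at [1.317, 0.238, -0.013, 1.319, 0, 1.571], TCP at [131.805, 508.137, 204.576] pointing down, gripper open.
Joint ranges: [-2.66, 2.66], [-1.03, 1.9], [-1.14, 1.46], [-1.82, 2.27], [-1.45, 1.34], [-3.14, 3.14]. Speed limits (rad/s): [2.22, 2.22, 2.79, 3.14, 3.14, 3.14].

### API

Orientations are given as a unit quaternion [x, y, z, w].
In Python, from plant import arm gives the robot as it stands.
- The arm moves only by the shell command python3 -m pendant 'ROWS' [FORCE]. ROWS is JSON, one flat list of numbers, 5 for each row, row after row: the closure, from 0 (fully open) to 1 (shut), then the shift along the world's x, y, z in cm, then the turn about the world's z in rad. A call has 1 to 5 rows; each row shifts and turns the pose as measured when the row begins; what a row does not reach is not made up. A row lasts 1/12 s, in which the tool goes at most 41.7 mm and 7.16 degrees, less where a joint would pass 70% of its speed; a pose out of reach is approached as far as the arm can. A call with a gripper value outside its range is refused whole. The fingers move at their own pace and stop on an object; FORCE is the grip in N (left out, the last holds). Time passes only in rows, so rows that do not move let the fingers close. It gives the time, the measured TCP pose, the force and the opening at its end, in the units of the state.
- arm.get_state(): the state, without advancing time (a new reading comes with each control period).
- arm.get_image(name): name is "scene" or "top" or "wrist"; returns the picture (420x560x3 uint8, blue, green, red); there is no depth.
- arm.camera_params(name): a dict with "fx", "fy", "cx", "cy" (pixels), "pose" (4x4, takes a point from camera to world coordinates). Camera axes: x right, y down, z forward; pixel columns grow to the right and rows downward; lengths in mm; the calibration is good to about 2 mm. A picture is of the moment at which its call begins: read the wrist's pose just before it. camera_params takes no time and is no camera call; for the wrist camera it gives the pose at the moment of the call.
- arm.hand_in(): hands the job in, once; it reports no verdict.
The state is a dict: "time_s": time; "qpos": joint angles; "qvel": joint speeds; "tau": joint torques, N m; "tool_pos": TCP position; "tool_rot": TCP orientation; "force": force on the tool from outside, world axes, zero at the start; "ft_torque": the same for the moment, N m; "gripper_width": opening from 0.0 (shut) to 1.0 (fully open).
Only numpy, scipy, OpenCV 4.12 (cv2) and the standard library are available. Lean on these libraries where they do the work, as an engineer would, in place of code of your own. Each camera call takes 0.05 s, during which the arm holds its last target.

## Working session

There is one attempt and no reset: what is moved stays moved. The work goes in short steps, Python scripts to look and compute and a shell command to move; the robot and the scene stay as the last step left them, time stands still between calls to the robot, and variables do not carry over. Pictures are saved under pics/ and viewed, and the job is handed in when it is done.

```bash
mkdir -p pics; cat > h.py <<'E'
import numpy as np, cv2
from plant import arm
def ray(cam,u,v,z,P=None):
    p=P or arm.camera_params(cam); T=np.array(p["pose"])
    d=T[:3,:3]@np.array([(u-p["cx"])/p["fx"],(v-p["cy"])/p["fy"],1.]); o=T[:3,3]
    return (o+d*(z-o[2])/d[2]).round(1)
def proj(cam,pt,P=None):
    p=P or arm.camera_params(cam); T=np.array(p["pose"])
    c=T[:3,:3].T@(np.array(pt,float)-T[:3,3])
    return (p["fx"]*c[0]/c[2]+p["cx"], p["fy"]*c[1]/c[2]+p["cy"])
E
python3 - <<'E'
from h import *
for n in ["scene","top"]:
    cv2.imwrite(f"pics/{n}0.png",arm.get_image(n)); p=arm.camera_params(n); print(n,p["fx"],p["cx"],p["cy"],np.array(p["pose"]).round(3).tolist())
print(arm.get_state())
E
```

```text
scene 505.57944425120047 274.67576017738656 208.10303601794953 [[0.502, -0.69, 0.522, 83.554], [-0.865, -0.389, 0.317, -37.947], [-0.016, -0.61, -0.792, 719.197], [0.0, 0.0, 0.0, 1.0]]
top 509.4878346137643 278.0735867930949 214.61434486273475 [[0.0, -0.983, 0.183, 412.918], [-0.999, -0.007, -0.033, 242.065], [0.034, -0.183, -0.983, 893.053], [0.0, 0.0, 0.0, 1.0]]
{'time_s': 0.1, 'qpos': array([ 1.31700417e+00,  2.38738003e-01, -1.41485666e-02,  1.31920061e+00,
        2.09169131e-05,  1.57079804e+00]), 'qvel': array([ 0.00187549, -0.00075512,  0.00132041, -0.00117072,  0.00023902,
        0.00084018]), 'tau': array([ 3.75190984e-04, -5.39722252e+01,  3.46999311e+01,  1.33917877e-02,
       -3.30551143e-05,  1.71057229e-05]), 'tool_pos': array([131.7086581 , 507.80012145, 204.04122824]), 'tool_rot': array([ 1.26556621e-01,  9.91959175e-01, -6.38914504e-04, -9.20564130e-05]), 'force': array([-1.07843467, -0.73008221,  0.48408313]), 'ft_torque': array([-0.00265548, -0.01667609, -0.0179742 ]), 'gripper_width': 1.0004579512453295}
```

View pics/scene0.png

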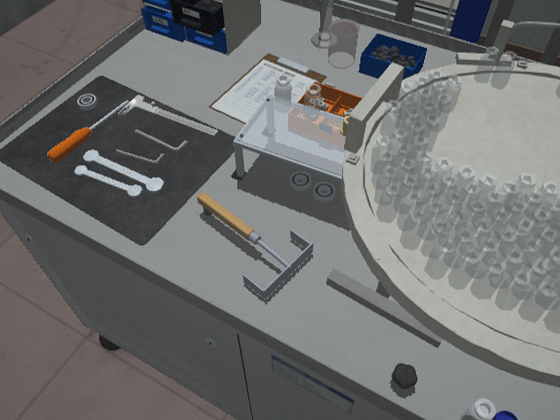

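View pics/top0.png

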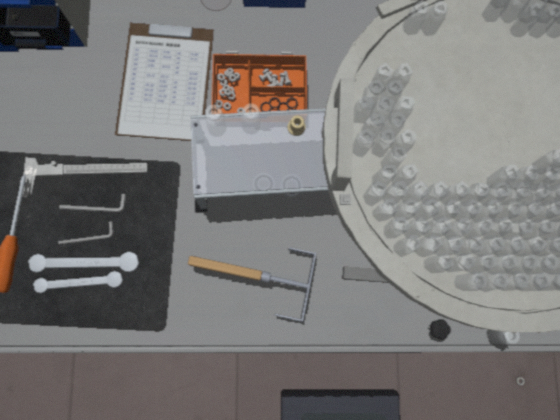

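```bash
python3 - <<'E'
from h import *
t=cv2.imread("pics/top0.png")
cv2.imwrite("pics/t_a.png",cv2.resize(t[235:335,180:330],None,fx=5,fy=5,interpolation=cv2.INTER_CUBIC))
cv2.imwrite("pics/t_b.png",cv2.resize(t[95:220,185:365],None,fx=4.4,fy=4.4,interpolation=cv2.INTER_CUBIC))
s=cv2.imread("pics/scene0.png")
cv2.imwrite("pics/s_b.png",cv2.resize(s[85:305,185:365],None,fx=2.7,fy=2.7,interpolation=cv2.INTER_CUBIC))
E
```

```text
(no output)
```

View pics/t_a.png

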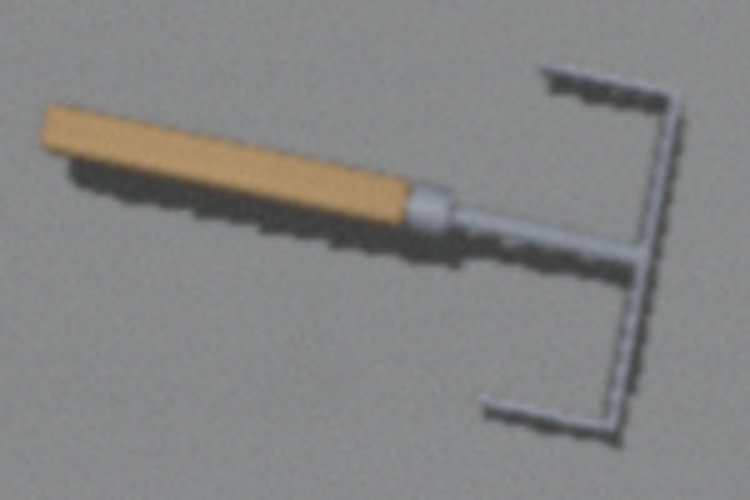

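View pics/t_b.png

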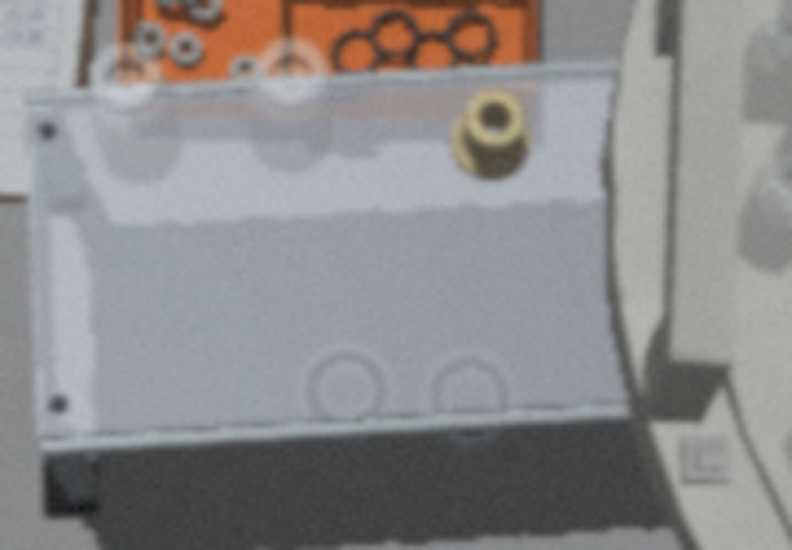

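View pics/s_b.png

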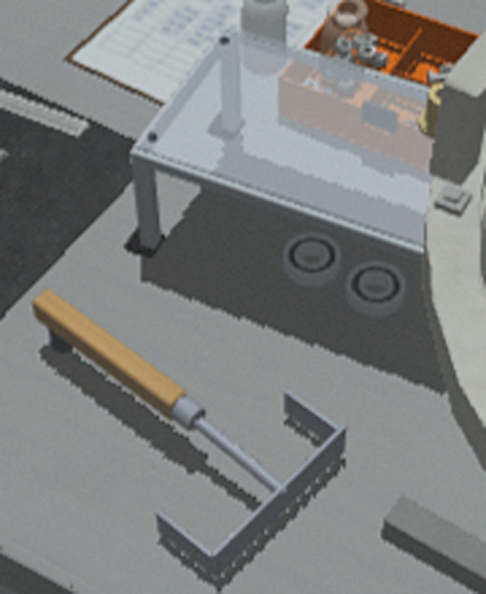

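```bash
python3 - <<'E'
from h import *
A=lambda u,v,z:ray("top",180+u/5,235+v/5,z)
B=lambda u,v,z:ray("top",185+u/4.4,95+v/4.4,z)
S=lambda u,v,z:ray("scene",185+u/2.7,85+v/2.7,z)
h0,h1=A(48,130,44),A(405,202,44); b0,b1=A(677,95,30),A(612,428,30)
print("handle",h0,h1,np.linalg.norm(h1-h0),"ang",np.arctan2(*(h1-h0)[1::-1]))
print("blade",b0,b1,np.linalg.norm(b1-b0),(b0+b1)/2, "ang",np.arctan2(*(b0-b1)[1::-1])-np.pi/2)
print("cheeks tips",A(545,68,30),A(482,400,30))
print("scene: blade",S(343,432,30),S(212,556,30),"handle",S(48,300,44),S(185,400,44), "handle tail")
f0,f1,k=B(42,440,95),B(632,408,95),B(28,95,95)
print("shelf",f0,f1,k,np.linalg.norm(f0-k),"edge ang",np.arctan2(*(f0-f1)[1::-1]))
print("scene FL, BL, FR(occl)",S(133,157,95),S(222,40,95),S(425,250,95))
for u,v in [(345,388),(470,397)]: print("bear top",B(u,v,12))
for u,v in [(312,257),(377,286)]: print("bear sc",S(u,v,12))
# turntable rim in top: points
for u,v in [(323,150),(330,190),(350,230),(390,275),(440,310)]: print("rim",ray("top",u,v,150),ray("top",u,v,200))
print("lip",ray("top",250,347,12))
print("bar",[ray("top",u,v,0) for u,v in[(343,267),(343,279),(388,282)]])
print([ray("top",u,v,20) for u,v in[(440,328)]])
E
```

```text
handle [491.9 360.2  44. ] [468.4 241.7  44. ] 120.80769843019111 ang -1.7665685114474545
blade [505.9 149.3  30. ] [394.7 172.5  30. ] 113.59436605747662 [450.3 160.9  30. ] ang -1.776478989748666
cheeks tips [514.9 194.3  30. ] [403.9 215.7  30. ]
scene: blade [501.9 146.8  30. ] [391.  172.4  30. ] handle [490.1 353.1  44. ] [467.  236.3  44. ] handle tail
shelf [592.5 348.6  95. ] [606.3 133.5  95. ] [724.5 357.8  95. ] 132.3202176539927 edge ang 1.6348647272376375
scene FL, BL, FR(occl) [583.3 344.1  95. ] [708.8 352.   95. ] [603.4 147.1  95. ]
bear top [633.7 238.5  12. ]
bear top [630.4 187.9  12. ]
bear sc [629.1 236.   12. ]
bear sc [627.9 185.9  12. ]
rim [652.  148.5 150. ] [635.9 154.8 200. ]
rim [589.5 139.  150. ] [577.6 145.9 200. ]
rim [528.8 110.3 150. ] [521.  119.2 200. ]
rim [462.6  53.1 150. ] [459.2  65.9 200. ]
rim [412.3 -17.9 150. ] [ 4.123e+02 -4.000e-01  2.000e+02]
lip [351.1 259.4  12. ]
bar [array([486.4,  97.7,   0. ]), array([465.4,  98.2,   0. ]), array([460.4,  19. ,   0. ])]
[array([382.2, -61.6,  20. ])]
```

```bash
python3 -m pendant '[0,2.9,-1.63,0,-0.12, 0,2.9,-1.63,0,-0.12, 0,2.9,-1.63,0,-0.12, 0,2.9,-1.63,0,-0.12, 0,2.9,-1.63,0,-0.12]'; python3 -m pendant '[0,2.9,-1.63,0,-0.12, 0,2.9,-1.63,0,-0.12, 0,2.9,-1.63,0,-0.12, 0,2.9,-1.63,0,-0.12, 0,2.9,-1.63,0,-0.12]'
```

```text
time_s: 0.52
tool_pos: [275.7, 425.4, 201.9]
tool_rot: [0.419, 0.908, -0.002, -0.001]
force: [0.8, 0.7, 0.2]
gripper_width: 1.001
time_s: 0.93
tool_pos: [426.3, 337.8, 200.7]
tool_rot: [0.678, 0.735, -0.002, -0.002]
force: [0.5, 1.6, 0.1]
gripper_width: 0.996
```

```bash
python3 -m pendant '[0,2.7,-1.3,-2,-0.12, 0,2.7,-1.3,-2,-0.12, 0,0,0,0,-0.04, 0,0,0,0,0]'; python3 - <<'E'
from h import *
s=arm.get_state(); p=arm.camera_params("wrist"); im=arm.get_image("wrist"); cv2.imwrite("pics/w1.png",im)
print(s["tool_pos"],s["tool_rot"])
h=lambda x,y,z:(449+ -0.198*x+0.98*y, 160-0.98*x-0.198*y, z)
for x in(-205,-155,-80): print(x,np.round(proj("wrist",h(x,0,44),p)))
np.save("w1.npy",np.array([p["fx"],p["cx"],p["cy"]])); np.save("w1p.npy",p["pose"])
cv2.imwrite("pics/scene1.png",arm.get_image("scene"))
E
```

```text
time_s: 1.27
tool_pos: [488.5, 305.8, 157.9]
tool_rot: [0.782, 0.623, -0.002, -0.002]
force: [-0.5, -0.1, 0.7]
gripper_width: 0.998
[488.51001432 305.83344861 157.90147127] [ 0.78204789  0.62321338 -0.00184825 -0.00166412]
-205 [270. 128.]
-155 [272. 191.]
-80 [275. 275.]
```

View pics/w1.png

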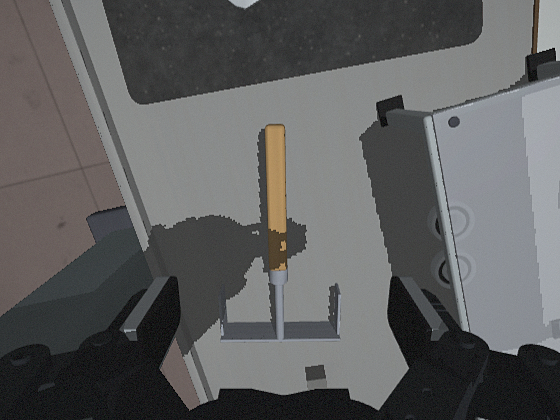

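View pics/scene1.png

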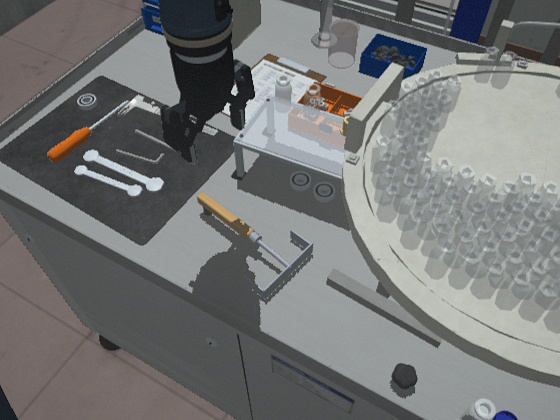

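```bash
python3 - <<'E'
from h import *
f,cx,cy=np.load("w1.npy"); P=dict(fx=f,fy=f,cx=cx,cy=cy,pose=np.load("w1p.npy"))
a,b=ray("w",276,124,44,P),ray("w",278,270,44,P); d=(b-a)/np.linalg.norm(b-a)
print(a,b,np.linalg.norm(b-a),np.arctan2(d[1],d[0]),"grip",a+50*d)
print("blade",ray("w",222,325,30,P),ray("w",339,325,30,P))
print("shelf FL",ray("w",431,118,95,P),"front far",ray("w",466,335,95,P))
E
```

```text
[495.  362.9  44. ] [468.5 242.1  44. ] 123.67251109280508 -1.7867464581085464 grip [484.28622061 314.06133774  44.        ]
blade [400.9 190.2  30. ] [510.6 165.6  30. ]
shelf FL [592.1 348.1  95. ] front far [601.6 182.9  95. ]
```

```bash
python3 -m pendant '[0,-0.6,0.7,-3.5,0.02, 0,0,0,-3.5,0, 0,0,0,-3.5,0, 0,0,0,-2,0, 0,0,0,0,0]' 100
```

```text
time_s: 1.78
tool_pos: [480.0, 318.4, 34.5]
tool_rot: [0.769, 0.64, 0.003, -0.001]
force: [-0.1, -0.5, 0.9]
gripper_width: 1.002
```

```bash
python3 -m pendant '[0,0.3,-0.5,-1.9,-0.02, 0,0,0,0,0]'
```

```text
time_s: 1.95
tool_pos: [481.5, 315.0, 16.6]
tool_rot: [0.773, 0.634, 0.003, -0.002]
force: [-0.5, -0.7, -0.8]
gripper_width: 1.0
```

```bash
python3 - <<'E'
from h import *
print(arm.get_state()["tool_pos"],arm.get_state()["tool_rot"])
cv2.imwrite("pics/w2.png",arm.get_image("wrist"))
E
```

```text
[481.48475179 315.02131334  16.61893677] [ 0.77312883  0.63423851  0.0033219  -0.00151205]
```

View pics/w2.png

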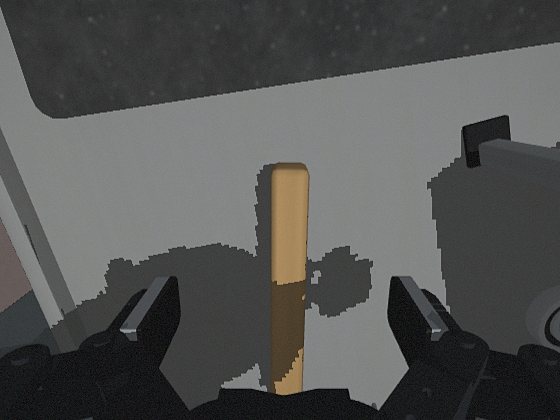

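```bash
python3 -m pendant '[1,0,0,-0.1,0, 1,0,0,0,0, 1,0,0,0,0, 1,0,0,0,0, 1,0,0,0,0]' 100; python3 -m pendant '[1,0,0,0,0, 1,0,0,0,0, 1,0,0,0,0]'
```

```text
time_s: 2.42
tool_pos: [485.5, 320.2, 25.8]
tool_rot: [0.771, 0.637, 0.01, -0.001]
force: [-0.3, 0.6, 0.2]
gripper_width: 0.302
time_s: 2.67
tool_pos: [486.1, 320.6, 27.1]
tool_rot: [0.771, 0.637, 0.011, -0.001]
force: [0.2, -0.1, 0.1]
gripper_width: 0.001
```

```bash
python3 - <<'E'
from h import *
print(arm.get_state())
cv2.imwrite("pics/w3.png",arm.get_image("wrist"));cv2.imwrite("pics/s3.png",arm.get_image("scene"))
E
```

```text
{'time_s': 2.6667, 'qpos': array([ 0.58050583,  0.43053386, -0.20780399,  0.9106583 ,  0.00452671,
        2.34182897]), 'qvel': array([-0.00224288, -0.00301477,  0.00135753,  0.00013927, -0.00058551,
       -0.00030667]), 'tau': array([ 4.19068197e-02, -6.39361954e+01,  2.99307829e+01, -2.45385189e-01,
        2.00258038e-02, -8.46688617e-04]), 'tool_pos': array([486.06100364, 320.6087561 ,  27.07711331]), 'tool_rot': array([ 0.77109674,  0.63662068,  0.01108203, -0.00105708]), 'force': array([ 0.17889332, -0.10307972,  0.14140406]), 'ft_torque': array([ 0.00145768, -0.01618283,  0.01139896]), 'gripper_width': 0.0013754580283162107}
```

View pics/w3.png

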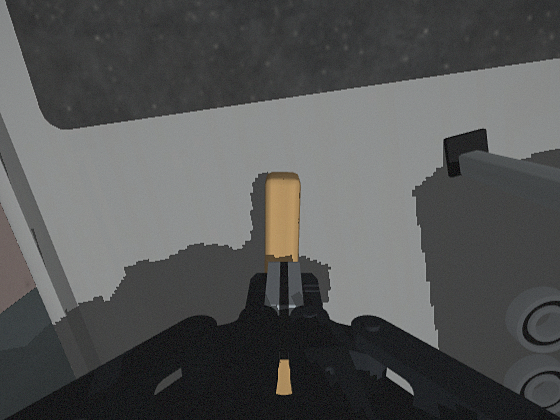

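View pics/s3.png

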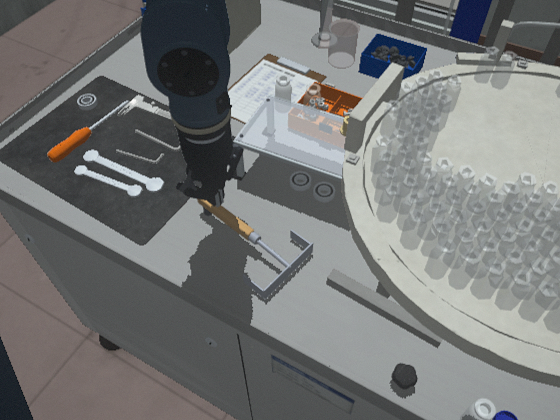

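```bash
python3 - <<'E'
from h import *
w=cv2.imread("pics/w3.png"); cv2.imwrite("pics/w3c.png",cv2.resize(w[150:420,200:370],None,fx=2.2*1,fy=2.2,interpolation=cv2.INTER_CUBIC))
w=cv2.imread("pics/s3.png"); cv2.imwrite("pics/s3c.png",cv2.resize(w[140:310,160:330],None,fx=3.5,fy=3.5,interpolation=cv2.INTER_CUBIC))
t=arm.get_state()["tool_pos"]; print(proj("wrist",t),proj("scene",t),proj("scene",t+[0,0,17]))
p=arm.camera_params("wrist"); print(np.array(p["pose"]).round(3))
for (u,v) in[(283,172)]: print(ray("wrist",u,v,44))
cv2.imwrite("pics/t3.png",arm.get_image("top")[200:340,150:360].repeat(3,0).repeat(3,1))
E
```

```text
(np.float64(283.5490003254805), np.float64(254.0593196338222)) (np.float64(218.1539870566575), np.float64(211.1511653005193)) (np.float64(217.11175990866212), np.float64(205.0885767730299))
[[ 9.82000e-01 -1.84000e-01 -4.10000e-02  4.97649e+02]
 [-1.88000e-01 -9.41000e-01 -2.80000e-01  3.92615e+02]
 [ 1.30000e-02  2.82000e-01 -9.59000e-01  1.96979e+02]
 [ 0.00000e+00  0.00000e+00  0.00000e+00  1.00000e+00]]
[494.1 365.3  44. ]
```

View pics/w3c.png

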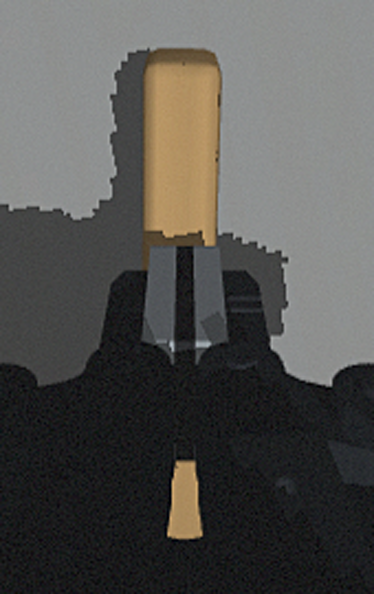

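View pics/s3c.png

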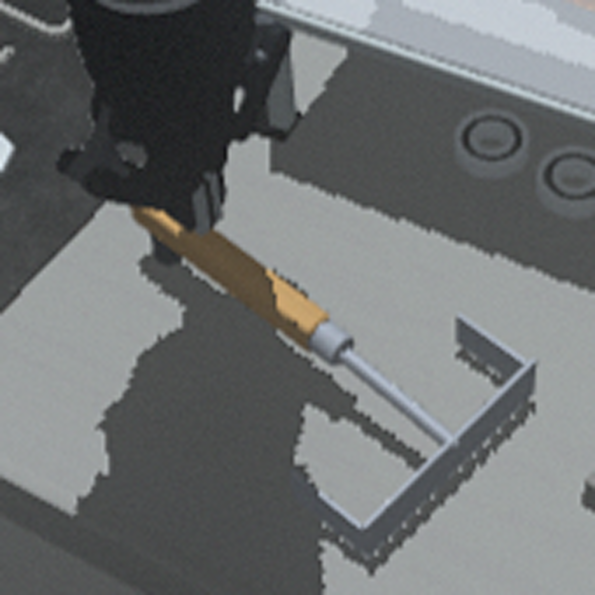

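View pics/t3.png

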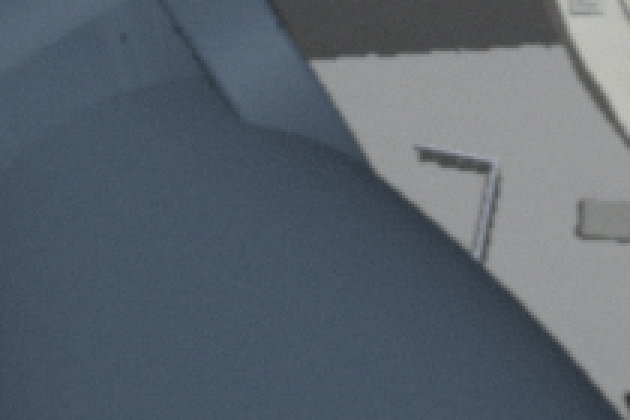

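```bash
python3 - <<'E'
from h import *
t=arm.get_state()["tool_pos"]
for dz in(0,8,17,25): print(dz,proj("wrist",t+[0,0,dz]),proj("scene",t+[0,0,dz]))
def tri(obs):
    A=np.zeros((3,3));b=np.zeros(3)
    for c,u,v in obs:
        p=arm.camera_params(c);T=np.array(p["pose"]);d=T[:3,:3]@np.array([(u-p["cx"])/p["fx"],(v-p["cy"])/p["fy"],1.]);d/=np.linalg.norm(d)
        M=np.eye(3)-np.outer(d,d);A+=M;b+=M@T[:3,3]
    return np.linalg.solve(A,b).round(1)
# handle tail top-edge mid; ferrule end
print("tail",tri([("top",180+48/5,235+130/5),("scene",185+48/2.7,85+297/2.7)]))
print("ferr",tri([("top",180+405/5,235+202/5),("scene",185+182/2.7,85+400/2.7)]))
print("blade",tri([("top",180+677/5,235+95/5),("scene",185+344/2.7,85+430/2.7)]),tri([("top",180+612/5,235+428/5),("scene",185+212/2.7,85+556/2.7)]))
print("shelf FL",tri([("top",185+42/4.4,95+440/4.4),("scene",185+133/2.7,85+155/2.7)]))
E
```

```text
0 (np.float64(283.56852518970385), np.float64(254.04113943224448)) (np.float64(218.16247273989387), np.float64(211.21315186026033))
8 (np.float64(283.7721929777946), np.float64(260.52537323879915)) (np.float64(217.6761425927167), np.float64(208.3842836494474))
17 (np.float64(284.0236319949586), np.float64(268.53051431027626)) (np.float64(217.12043999172312), np.float64(205.15189217270853))
25 (np.float64(284.26994365766933), np.float64(276.37241422616484)) (np.float64(216.61867716175234), np.float64(202.2332556717419))
tail [493.8 359.2  39. ]
ferr [469.3 241.1  37.5]
blade [506.6 148.5  24.7] [393.9 173.   25.2]
shelf FL [594.3 350.9  84.1]
```

```bash
python3 -m pendant '[0,-0.2,-0.6,0,0, 0,0,0,0,0, 0,0,0,0,0, 0,0,0,0,0, 0,0,0,0,0]' 100; python3 -m pendant '[0,0,0,0,0, 0,0,0,0,0, 0,0,0,-1,0, 0,0,0,0,0]'
```

```text
time_s: 3.23
tool_pos: [483.3, 313.3, 26.3]
tool_rot: [0.771, 0.636, 0.01, -0.001]
force: [-0.3, 0.9, 0.3]
gripper_width: 0.707
time_s: 3.57
tool_pos: [483.6, 313.6, 15.8]
tool_rot: [0.771, 0.637, 0.011, -0.001]
force: [-0.1, -0.7, -0.3]
gripper_width: 0.998
```

```bash
python3 -m pendant '[0,0,0,-0.8,0, 0,0,0,0,0]';  python3 -m pendant '[0,0,0,-0.6,0, 0,0,0,0,0]'; python3 - <<'E'
from h import *
cv2.imwrite("pics/w4.png",arm.get_image("wrist")); s=arm.get_image("scene"); cv2.imwrite("pics/s4c.png",cv2.resize(s[140:310,160:330],None,fx=3.5,fy=3.5,interpolation=cv2.INTER_CUBIC))
E
```

```text
time_s: 3.73
tool_pos: [483.4, 313.5, 6.5]
tool_rot: [0.771, 0.637, 0.01, -0.001]
force: [-0.8, -0.1, 0.1]
gripper_width: 1.001
time_s: 3.9
tool_pos: [483.1, 313.3, -0.8]
tool_rot: [0.771, 0.637, 0.01, -0.001]
force: [0.2, -0.8, 0.0]
gripper_width: 1.003
```

View pics/w4.png

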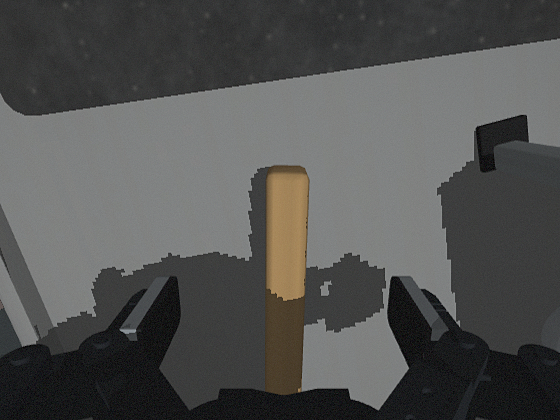

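View pics/s4c.png

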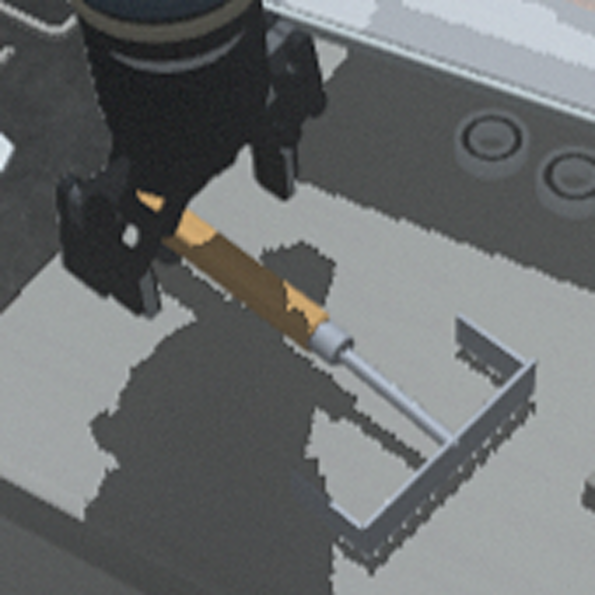

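```bash
python3 - <<'E'
from h import *
t=arm.get_state()["tool_pos"]
j=np.array([.98,-.2,0])
for z in(0,10,20,30):
    c=np.array([t[0],t[1],z]); print(z,[np.round(proj("scene",c+s*k*j),1) for s in(1,-1) for k in (43,50)])
E
```

```text
0 [array([239.3, 208.2]), array([242. , 205.9]), array([204.5, 238.1]), array([201.5, 240.7])]
10 [array([238.9, 204.8]), array([241.6, 202.5]), array([203.8, 234.8]), array([200.8, 237.4])]
20 [array([238.4, 201.3]), array([241.2, 199. ]), array([203. , 231.5]), array([200., 234.])]
30 [array([238. , 197.8]), array([240.8, 195.4]), array([202.2, 228. ]), array([199.2, 230.6])]
```

```bash
python3 -m pendant '[1,0,0,0,0, 1,0,0,0,0, 1,0,0,0,0, 1,0,0,0,0]' 100; python3 -m pendant '[1,0,0,0,0, 1,0,0,0,0, 1,0,0,0,0, 1,0,0,0,0]'; python3 - <<'E'
from h import *
cv2.imwrite("pics/w5.png",arm.get_image("wrist"))
E
```

```text
time_s: 4.33
tool_pos: [484.2, 314.0, 1.0]
tool_rot: [0.771, 0.637, 0.011, -0.001]
force: [-0.2, 0.6, -0.5]
gripper_width: 0.458
time_s: 4.67
tool_pos: [484.6, 314.3, 1.9]
tool_rot: [0.771, 0.636, 0.012, -0.001]
force: [0.2, 0.8, -1.5]
gripper_width: 0.158
```

View pics/w5.png

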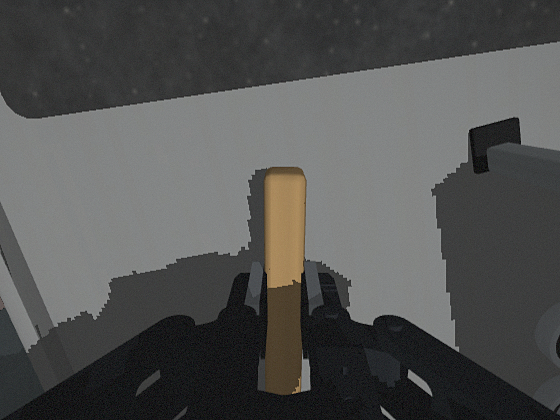

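```bash
python3 -m pendant '[1,0,0,0,0, 1,0,0,0,0, 1,0,0,1,0, 1,0,0,2,0, 1,0,0,0,0]' 100; python3 - <<'E'
from h import *
cv2.imwrite("pics/w6.png",arm.get_image("wrist")); s=arm.get_image("scene"); cv2.imwrite("pics/s6c.png",cv2.resize(s[140:310,160:330],None,fx=3.5,fy=3.5,interpolation=cv2.INTER_CUBIC))
print(arm.get_state()["ft_torque"])
E
```

```text
time_s: 5.13
tool_pos: [483.4, 313.6, 32.3]
tool_rot: [0.771, 0.636, 0.01, -0.001]
force: [0.4, 0.8, -1.3]
gripper_width: 0.154
[ 0.08652601 -0.02697074  0.02717665]
```

View pics/s6c.png

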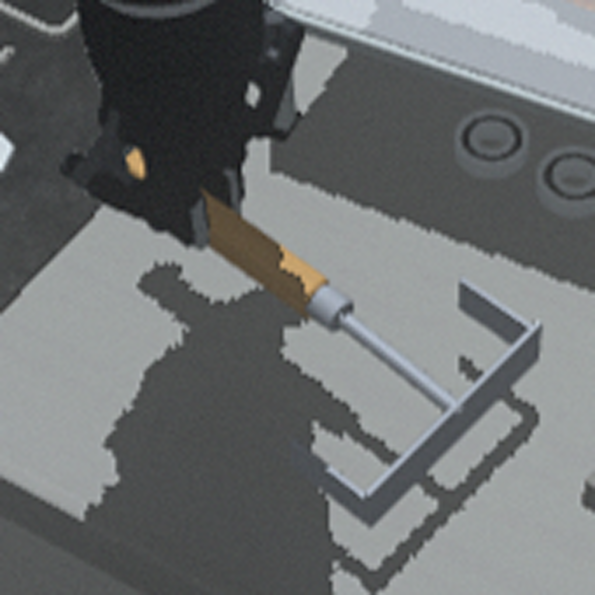

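```bash
python3 -m pendant '[1,-2.5,-0.3,1,0, 1,-2.5,-0.3,1,0, 1,-2.5,-0.3,0,0, 1,-2.5,-0.3,0,0.05, 1,0,0,0,0.12]'; python3 -m pendant '[1,0,0,0,0.12, 1,0,0,0,0.12, 1,0,0,0,0.12, 1,0,0,0,0.12, 1,0,0,0,0.12]';python3 -m pendant '[1,0,0,0,0.12, 1,0,0,0,0.12, 1,0,0,0,0.12, 1,0,0,0,0.12, 1,0,0,0,0]'
```

```text
time_s: 5.65
tool_pos: [377.8, 298.3, 46.4]
tool_rot: [0.715, 0.699, 0.006, -0.002]
force: [-0.7, -1.9, -2.2]
gripper_width: 0.156
time_s: 6.07
tool_pos: [373.1, 296.3, 43.8]
tool_rot: [0.465, 0.885, 0.003, -0.005]
force: [-0.5, 0.7, -0.6]
gripper_width: 0.16
time_s: 6.48
tool_pos: [370.8, 294.6, 40.5]
tool_rot: [0.229, 0.973, -0.001, -0.007]
force: [-1.0, 0.7, -2.0]
gripper_width: 0.156
```

```bash
python3 -m pendant '[1,0.3,-2.1,0,0.12, 1,0.3,-2.1,0,0.12, 1,0.3,-2.1,0,0.12, 1,0.3,-2.1,0,0.1, 1,0,0,0,0]'; python3 - <<'E'
from h import *
s=arm.get_state();print(s["tool_pos"],np.pi/2-2*np.arctan2(*s["tool_rot"][:2]))
cv2.imwrite("pics/t7.png",arm.get_image("top")); cv2.imwrite("pics/s7.png",arm.get_image("scene"));cv2.imwrite("pics/w7.png",arm.get_image("wrist"))
E
```

```text
time_s: 6.9
tool_pos: [381.1, 207.8, 37.9]
tool_rot: [-0.0, 1.0, -0.003, -0.008]
force: [-0.5, -0.6, -2.2]
gripper_width: 0.156
[381.07035782 207.81527757  37.90625742] 1.5716601262024321
```

View pics/t7.png

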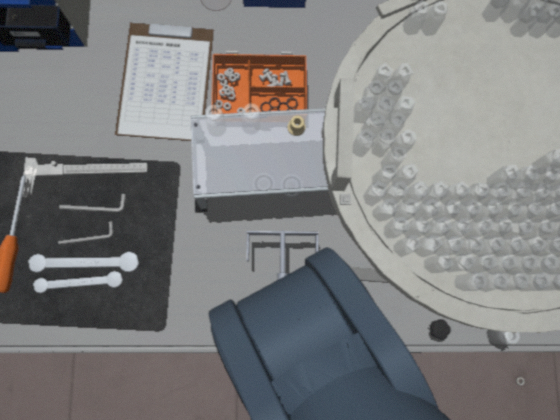

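View pics/s7.png

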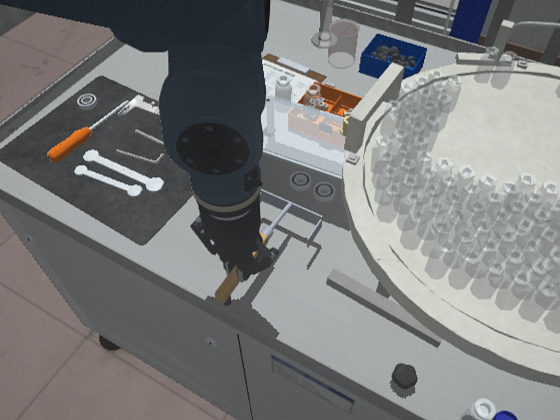

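View pics/w7.png

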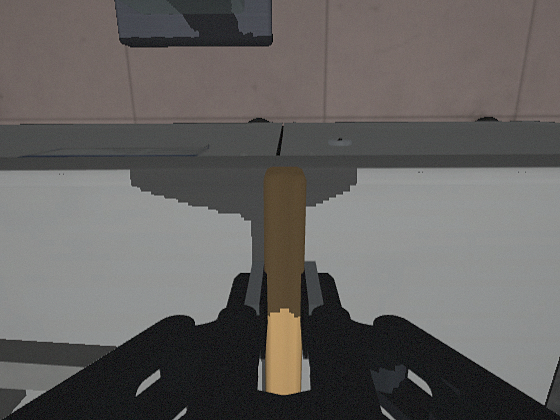

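```bash
python3 - <<'E'
from h import *
t=cv2.imread("pics/t7.png"); cv2.imwrite("pics/t7c.png",cv2.resize(t[160:290,180:340],None,fx=4.5,fy=4.5,interpolation=cv2.INTER_CUBIC))
E
```

```text
(no output)
```

View pics/t7c.png

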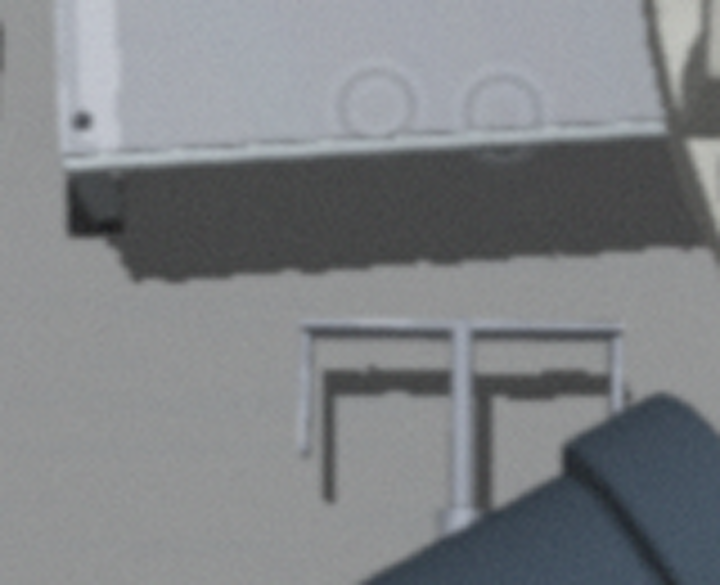

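```bash
python3 - <<'E'
from h import *
C=lambda u,v,z:ray("top",180+u/4.5,160+v/4.5,z)
for z in (60,68): print(C(302,326,z),C(622,330,z),np.linalg.norm(C(302,326,z)-C(622,330,z)))
print("bear",C(377,103,12),C(503,111,12),"edge",C(66,161,95),C(664,128,95))
# check bearing from visible ring radius
print("b left/right", C(338,103,12),C(416,103,12), "nearest edge",C(503,158,0))
E
```

```text
[537.8 265.1  60. ] [537.  147.4  60. ] 117.7027187451505
[536.6 264.9  68. ] [535.8 148.3  68. ] 116.60274439308876
bear [634.3 237.9  12. ] [631.5 188.   12. ] edge [591.3 348.4  95. ] [605.1 135.2  95. ]
b left/right [634.1 253.3  12. ] [634.4 222.4  12. ] nearest edge [615.1 187.3   0. ]
```

```bash
python3 -m pendant '[1,1,0.6,0,0, 1,1.5,0.1,0,0, 1,2,0,0,0, 1,0,0,0,0]'; python3 - <<'E'
from h import *
cv2.imwrite("pics/t8.png",arm.get_image("top")[130:300,170:380].repeat(3,0).repeat(3,1))
E
```

```text
time_s: 7.38
tool_pos: [427.8, 221.6, 38.2]
tool_rot: [0.008, 1.0, -0.001, -0.007]
force: [1.4, 0.7, -1.9]
gripper_width: 0.159
```

View pics/t8.png

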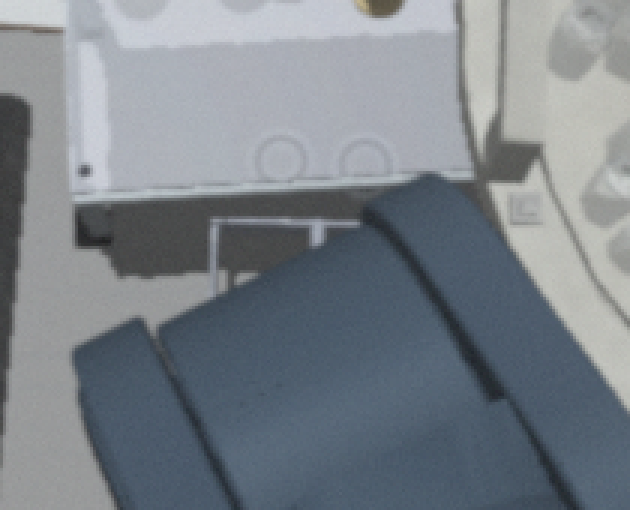

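```bash
python3 -m pendant '[1,0.5,-0.3,0,0, 1,2,-0.1,0,0, 1,2,0,0,0, 1,0,0,0,0]'; python3 - <<'E'
from h import *
cv2.imwrite("pics/s9.png",arm.get_image("scene"))
E
```

```text
time_s: 7.77
tool_pos: [469.5, 218.4, 37.1]
tool_rot: [0.01, 1.0, -0.002, -0.01]
force: [0.4, -0.2, -1.7]
gripper_width: 0.157
```

View pics/s9.png

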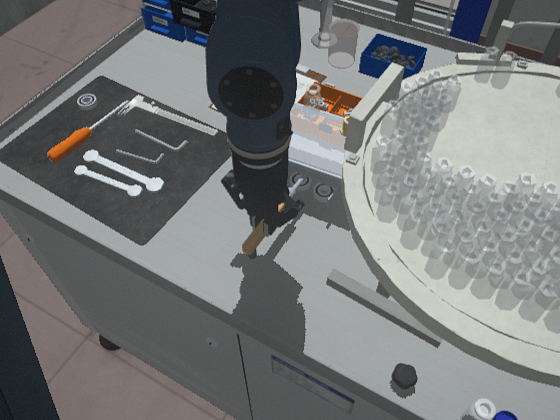

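```bash
python3 -m pendant '[1,1.2,0,0,0, 1,1.8,0,0,0, 1,1.0,0,0,0, 1,0.3,0,0,0]'; python3 - <<'E'
from h import *
print(arm.get_state()["qpos"])
cv2.imwrite("pics/s10.png",arm.get_image("scene")[60:300,170:400].repeat(2,0).repeat(2,1));cv2.imwrite("pics/t10.png",arm.get_image("top")[100:300,170:380].repeat(3,0).repeat(3,1))
E
```

```text
time_s: 8.15
tool_pos: [506.6, 218.0, 36.1]
tool_rot: [0.011, 1.0, -0.003, -0.013]
force: [-0.5, -0.1, -1.9]
gripper_width: 0.159
[ 0.40335674  0.41068746 -0.21476581  0.97260666  0.00492488  0.42461135]
```

View pics/s10.png

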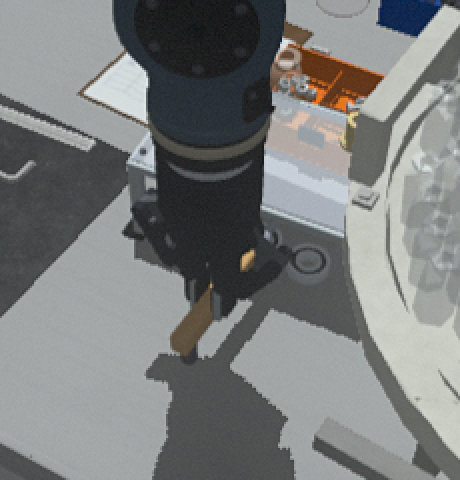

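View pics/t10.png

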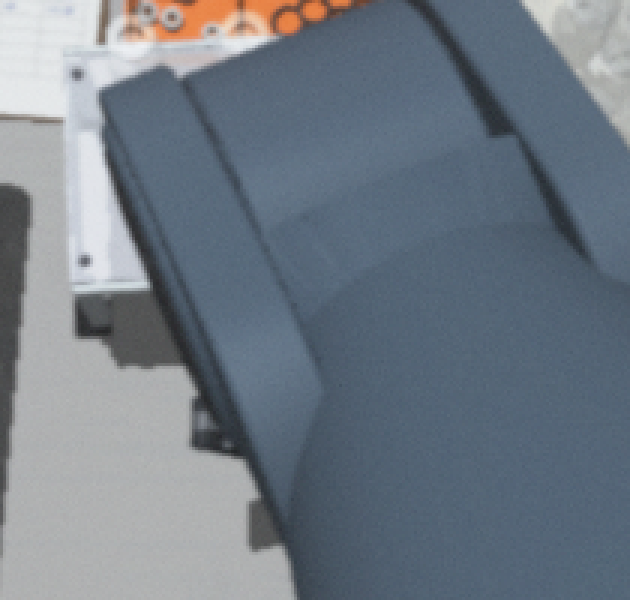

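```bash
python3 -m pendant '[1,0.6,0,0,0, 1,0,0,-0.8,0, 1,0,0,-1.0,0, 1,0,0,0,0]'; python3 -m pendant '[1,0,0,-0.6,0, 1,0,0,-0.3,0, 1,0,0,0,0]'
```

```text
time_s: 8.58
tool_pos: [509.7, 217.8, 16.6]
tool_rot: [0.01, 1.0, -0.003, -0.014]
force: [-0.2, -0.4, -2.4]
gripper_width: 0.16
time_s: 8.83
tool_pos: [508.0, 217.5, 5.5]
tool_rot: [0.01, 1.0, -0.004, -0.016]
force: [-0.2, -0.1, -1.9]
gripper_width: 0.162
```

```bash
python3 -m pendant '[1,0,0,-0.1,0, 1,-0.3,0,0,0, 1,-0.8,0,0,0]'; python3 - <<'E'
from h import *
cv2.imwrite("pics/s11.png",cv2.resize(arm.get_image("scene")[150:250,230:380],None,fx=5,fy=5))
E
```

```text
time_s: 9.08
tool_pos: [497.8, 217.6, 4.2]
tool_rot: [0.011, 1.0, -0.004, -0.015]
force: [0.9, 0.7, -2.0]
gripper_width: 0.157
```

View pics/s11.png

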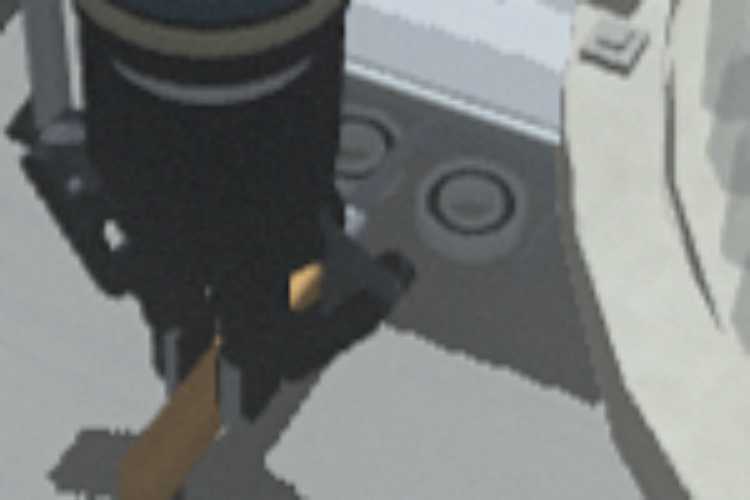

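```bash
python3 -m pendant '[1,-1.2,0,0,0, 1,-1.2,0,0,0, 1,-1.2,0,0,0]'; python3 - <<'E'
from h import *
im=arm.get_image("scene")[150:270,220:370]; cv2.imwrite("pics/s12.png",cv2.resize((255*(im/255.)**.6).astype(np.uint8),None,fx=5,fy=5))
E
```

```text
time_s: 9.38
tool_pos: [459.8, 217.6, 4.9]
tool_rot: [0.011, 1.0, -0.003, -0.014]
force: [0.3, -0.9, -1.6]
gripper_width: 0.156
```

View pics/s12.png

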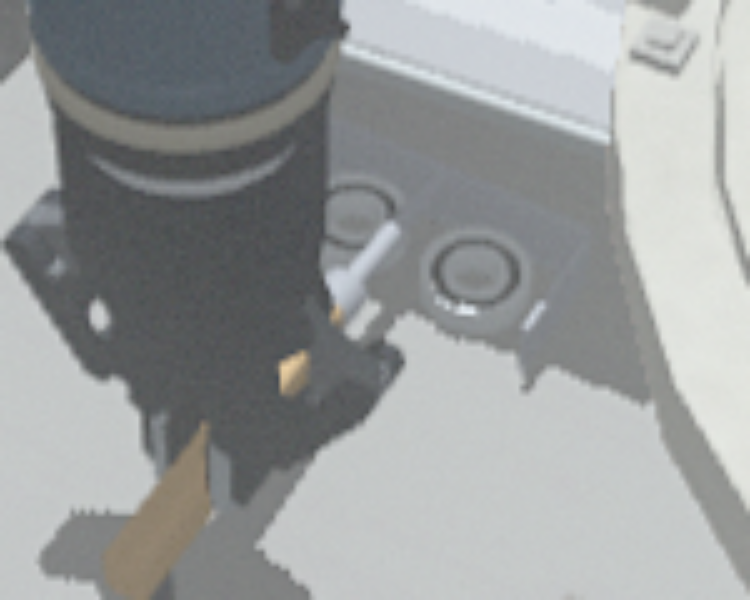

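```bash
python3 -m pendant '[1,-1.0,0,-0.05,0, 1,-1.0,0,0,0, 1,-1.0,0,0,0, 1,-0.8,0,0,0, 1,-0.4,0,0,0]'; python3 -m pendant '[1,-0.2,0,0,0, 1,0,0,0,0]'; python3 - <<'E'
from h import *
im=arm.get_image("scene")[140:300,180:380]; cv2.imwrite("pics/s13.png",cv2.resize((255*(im/255.)**.7).astype(np.uint8),None,fx=3.7,fy=3.7)); cv2.imwrite("pics/t13.png",arm.get_image("top")[130:300,170:380].repeat(3,0).repeat(3,1))
E
```

```text
time_s: 9.85
tool_pos: [412.8, 217.4, 5.4]
tool_rot: [0.01, 1.0, -0.003, -0.014]
force: [0.7, 0.3, -1.8]
gripper_width: 0.16
time_s: 10.02
tool_pos: [409.7, 217.5, 5.7]
tool_rot: [0.01, 1.0, -0.003, -0.014]
force: [0.7, -0.2, -1.3]
gripper_width: 0.159
```

View pics/s13.png

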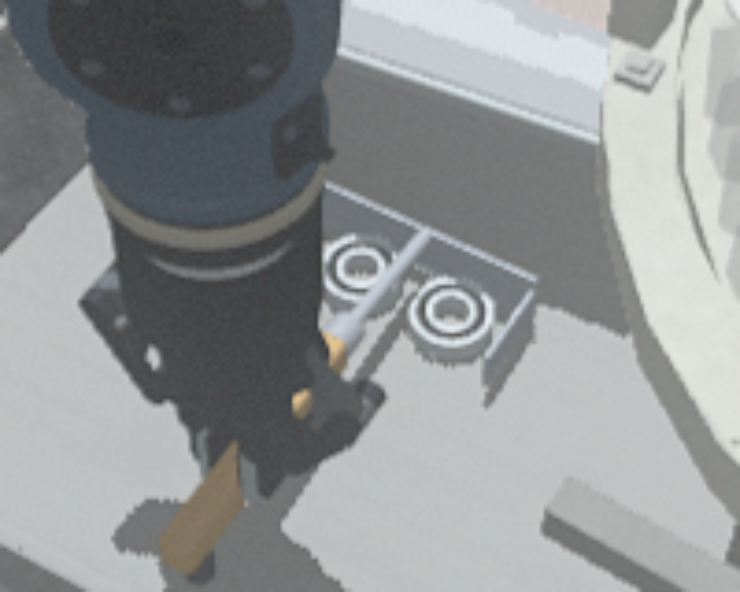

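View pics/t13.png

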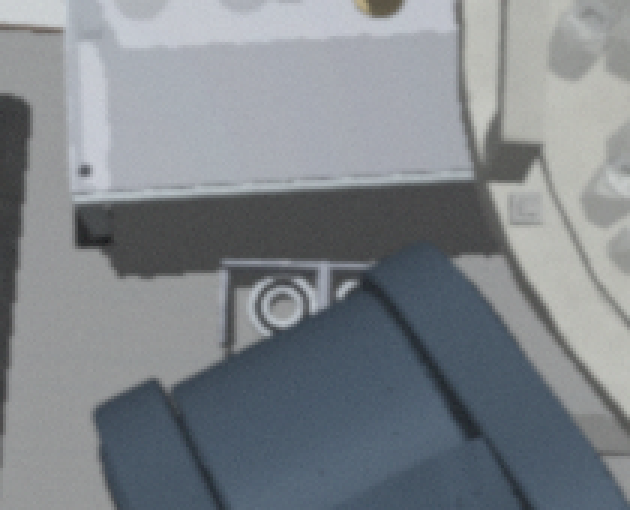

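```bash
python3 -m pendant '[1,0,0,-0.2,0, 1,0,0,-0.1,0, 1,0,0,0,0]';python3 -m pendant '[1,0,0,-0.1,0, 1,0,0,0,0]'; python3 - <<'E'
from h import *
im=arm.get_image("scene")[140:300,180:380]; cv2.imwrite("pics/s14.png",cv2.resize((255*(im/255.)**.7).astype(np.uint8),None,fx=3.7,fy=3.7)); print(arm.get_state()["ft_torque"])
E
```

```text
time_s: 10.37
tool_pos: [411.2, 217.7, 2.4]
tool_rot: [0.01, 1.0, -0.003, -0.014]
force: [-1.1, 0.7, 0.7]
gripper_width: 0.159
time_s: 10.53
tool_pos: [411.4, 217.7, 1.8]
tool_rot: [0.01, 1.0, -0.003, -0.014]
force: [-2.7, -0.7, 2.7]
gripper_width: 0.157
[0.08061257 0.09608097 0.0288166 ]
```

View pics/s14.png

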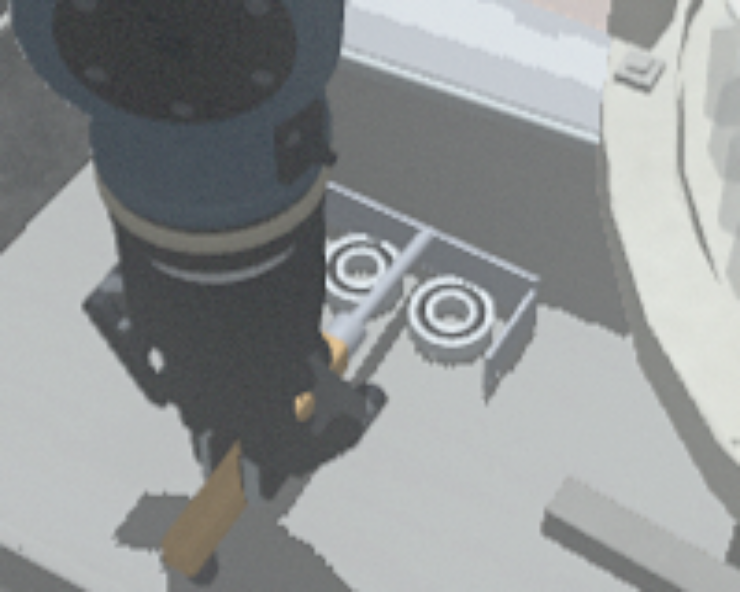

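```bash
python3 -m pendant '[0,0,0,0,0, 0,0,0,0,0, 0,0,0,0,0, 0,0,0,0,0, 0,0,0,0,0]';python3 -m pendant '[0,0,0,0,0, 0,0,0,0,0, 0,0,0,0,0, 0,0,0,0,0]'; python3 - <<'E'
from h import *
cv2.imwrite("pics/w15.png",arm.get_image("wrist"))
E
```

```text
time_s: 11.0
tool_pos: [412.4, 217.9, 1.7]
tool_rot: [0.011, 1.0, -0.003, -0.013]
force: [-0.6, -0.7, -0.2]
gripper_width: 0.855
time_s: 11.33
tool_pos: [412.6, 217.9, 1.6]
tool_rot: [0.011, 1.0, -0.003, -0.013]
force: [-0.2, -0.5, -0.6]
gripper_width: 0.998
```

View pics/w15.png

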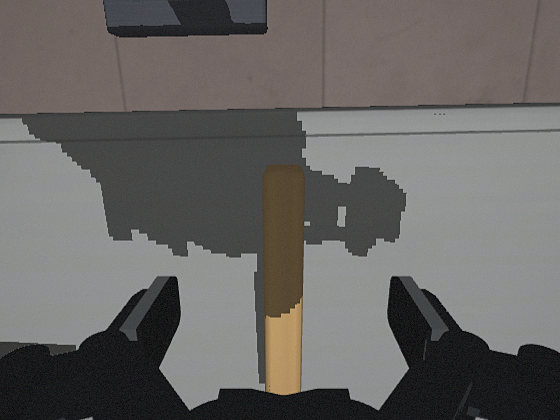

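Released cleanly; the handle (col 283) is centred between the open fingers (cols 180, 390). Retreat straight up, then back.

```bash
python3 -m pendant '[0,0,0,1.5,0, 0,0,0,3,0, 0,0,0,3.5,0, 0,0,0,3.5,0, 0,0,0,3.5,0]';python3 -m pendant '[0,-1,2,3,0, 0,-1,3,2,0, 0,-1,3.5,0,0, 0,-1,3.5,0,0, 0,0,2,0,0]';python3 -m pendant '[0,0,3,0,0, 0,0,3,0,0, 0,0,2,0,0, 0,0,0,0,0, 0,0,0,0,0]'; python3 - <<'E'
from h import *
cv2.imwrite("pics/s16.png",arm.get_image("scene")); cv2.imwrite("pics/t16.png",arm.get_image("top"))
E
```

```text
time_s: 11.8
tool_pos: [406.1, 214.6, 150.0]
tool_rot: [0.011, 1.0, -0.007, -0.02]
force: [0.6, 0.2, -0.5]
gripper_width: 1.004
time_s: 12.22
tool_pos: [367.4, 357.7, 212.9]
tool_rot: [0.015, 1.0, -0.002, -0.014]
force: [0.1, 0.4, -0.1]
gripper_width: 1.0
time_s: 12.63
tool_pos: [365.1, 446.4, 212.8]
tool_rot: [0.012, 1.0, -0.001, -0.014]
force: [0.5, -0.7, -0.7]
gripper_width: 0.998
```

View pics/s16.png

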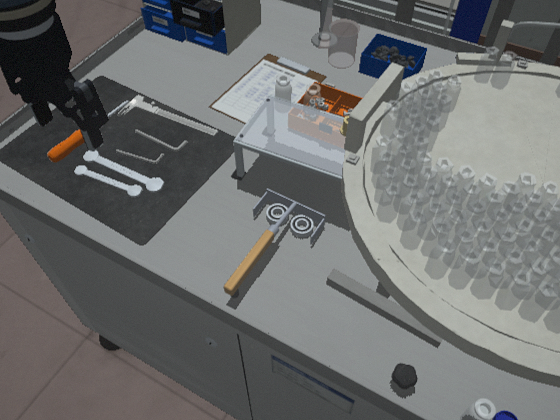

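View pics/t16.png

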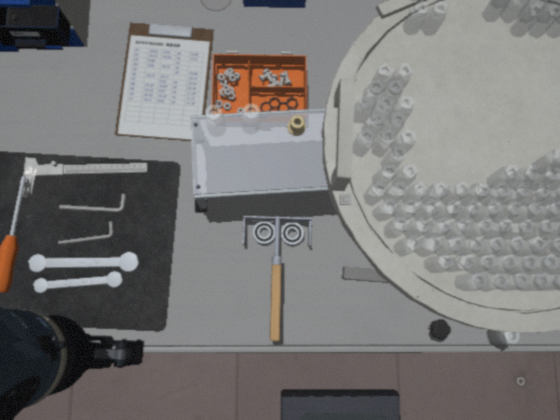

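```bash
python3 - <<'E'
from h import *
print("bearing back edges",ray("top",264,222,12),ray("top",292,222,12),"blade",ray("top",278,217,30),"tail",ray("top",276,341,44), "shelf edge",ray("top",278,191,95), "lip",ray("top",276,347,12))
print(arm.hand_in())
E
```

```text
bearing back edges [563.7 237.1  12. ] [564.  187.9  12. ] blade [569.5 213.1  30. ] tail [362.7 216.7  44. ] shelf edge [600.2 215.3  95. ] lip [351.  215.8  12. ]
the job is handed in; nothing more can be done
None
```

Both bearings are out in front of the shelf, and I set the scoop down level on the table in front of it, let go and handed the job in. The last pictures were taken at about 12.7 s of the 42 s, before I handed in.

- **Clearance:** the bearings' rear edges are at x ≈ 564 and the scoop blade at about 570. The shelf's front edge is at about 600, so the bearings are roughly 36 mm clear and the blade about 30 mm.
- **Scoop:** its handle end is at x ≈ 363, inside the lip at about 351. The gripper is open, the arm is well away, and the wrist force reads about zero.
- **Shelf and bearings:** the forces printed after each move showed no sign of hitting the shelf. The parts on the shelf look undisturbed, and in the pictures the gripper never reached the bearings.
- **First grasp missed:** the fingertips sat about 15 mm higher than the reported TCP height, so the first close pushed on top of the handle and the gripper shut empty. I reopened it, went 15 mm or so lower and gripped the handle properly. The pictures showed no movement of the scoop. I never found out why the heights disagreed.

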